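# Check the brake levers of two board-carrier sleds

## Robot

A 6-joint arm with a two-finger parallel gripper is mounted at the origin on the work surface. World frame = base frame: x ahead of the robot, y to its left, z up, the work surface at z = 0. Lengths are in m, angles in rad, forces in N, time in s.
With the tool pointing down it reaches from about 0.35 to 0.975 m from the base axis. Payload 4.9 kg.
Tool frame: the origin (TCP) lies midway between the tips of the shut fingers; the grasp point (between the pads) lies 19 mm behind it (manip.hold_point_z is the distance from the TCP to the grasp point, in m); z points along the fingers, y is the line along which they close (so a half turn about z gives the same grasp; the last joint's range is limited). The gripper opens to 85 mm and grips with 20 to 120 N. Pads are 22 mm wide; open, the fingers measure 114 mm over their backs; the gripper's body (76 mm by 85 mm) begins 54 mm behind the grasp point. The pads swing forward as they close: fully open they stand 13 mm farther back than shut.
Start: joints at [-1.325, 0.053, 1.613, -0, 1.476, -0.119], TCP at [0.223, -0.584, 0.231] pointing down, gripper open.
Joint ranges: [-3.01, 3.01], [-1.01, 2.22], [0.06, 2.58], [-1.02, 4.17], [0.09, 2.62], [-3.14, 3.14]. Speed limits (rad/s): [2.57, 2.57, 3.14, 3.14, 3.14, 3.14].

## Interface

Orientations are given as a unit quaternion [w, x, y, z].
In Python, from plant import manip gives the robot as it stands. The module is installed in compiled form; this text tells all that it offers.
- The arm moves only by the shell command python3 -m jog 'ROWS' [OPENING]. ROWS is JSON, one flat list of numbers, 6 for each row, row after row: the shift along the tool's x, y, z in units of 0.1 m (1.0 is 0.1 m), then the turn, a rotation vector about the tool's x, y, z in units of 180 degrees (1.0 is 180 degrees). A call has 1 to 8 rows; each row is the pose to reach, as a shift and turn from the pose commanded when the call began, along the tool's axes at that moment, turning the shorter way round; what a row does not reach only later rows make up. A row lasts 1/8 s, in which the tool goes at most 62.5 mm and 10.7 degrees, less where a joint would pass 70% of its speed; a pose out of reach is approached as far as the arm can. A call with a number of a shift or a turn outside -1 to 1 is refused whole. A call with a gripper value outside its range is refused whole. OPENING is the finger opening in mm, from 0 to 85.4, set as the call begins (- or left out, the last holds). The fingers move at their own pace and stop on an object; the grip force is fixed at half the most. Time passes only in rows, so rows that repeat a pose let the fingers close. It gives the time, the measured TCP pose, the force, the opening and the grip force at its end, in the units of the state.
- manip.state(): the state, without advancing time (a new reading comes with each control period).
- manip.grab_frame(name): name is "scene" or "top" or "wrist"; returns a dict with "img" (480x640x3 uint8, blue, green, red), "z_map" (480x640 float32, m along the optical axis (not along the pixel's ray), 0 where there is no reading), "fx", "fy", "cx", "cy" (pixels), "xyz" and "attitude" of the camera in the world; the wrist camera has in their place "T_tool_cam" (4x4, takes a point from camera to tool coordinates, whose origin is the TCP and whose axes are the flange's). Camera axes: x right, y up, looking along -z (the intrinsics and any distortion apply to the point x, -y, -z); pixel columns grow to the right and rows downward; lengths in m; the calibration is good to about 2 mm. A picture is of the moment at which its call begins: read the wrist's pose just before it.
- manip.job_done(): hands the job in; it is judged then, once.
The state is a dict: "time": time; "joint_pos": joint angles; "joint_vel": joint speeds; "joint_efforts": joint torques, N m; "tool_pos": TCP position; "tool_rot": TCP orientation; "contact_force": force on the tool from outside, world axes, zero at the start; "ft_torque": the same for the moment, N m; "gripper_width": opening from 0.0 (shut) to 1.0 (fully open); "grasp_force": force on a finger pad.
Only numpy, scipy, OpenCV 4.12 (cv2) and the standard library are available. Lean on these libraries where they do the work, as an engineer would, in place of code of your own. Each camera call takes 0.05 s, during which the arm holds its last target. There are 200 camera calls.

## Task

Check that the sleds' brake levers stop short of their push bars: with the backs of closed fingers, press the lever of the loaded sled gently in from outside until it comes up against its stop, keep it there for a second, and let it spring right out again. Then press the empty sled's lever in to its stop in the same way and finish while still holding it pressed there. Only press the levers: do not pinch them, reach in behind them or touch the bars, never have both pressed at once, and leave everything else where it stands.

Things in the scene. Friction and masses are not known exactly. Their poses are not given: they have to be found in the camera images.
- loaded_sled: the carrier sled that is loaded with a stack of three flat aluminium board carriers, green circuit boards on top (top 85 mm above the bench). Fixed to the bench. 240 x 200 mm, deck top 40 mm above the bench. Origin: under the middle of the sled on the bench; its bar end (-x) faces roughly to the robot.
- loaded_bar (a point): the loaded sled's level push bar, 200 mm long along its own y, 29 mm thick over its rubber grip, on two uprights. This point: its middle, 88 mm above the bench. It must not be touched.
- loaded_press (a point): the place to press on the loaded sled's lever: on its flat outer face (away from the bar), 95 mm from the hinge, 46 mm from the free end, half-way up the blade (22 mm high, 12 mm thick, only the bench below), 88 mm above the bench. Moves with the lever. Its +x axis is the pressing direction: level, square to the blade, towards the bar, whose front is 79 mm from this point with the lever out, 48 mm at the stop.
- loaded_lever (a joint): the loaded sled's brake lever. Rad: 0 fully out, 0.34 at its stop, nearly parallel to the bar and about 30 mm clear of it. Upright hinge near the sled's +y (left from the robot) end of the bar, free end to the sled's -y; seen from above it turns counter-clockwise as it is pressed in. Spring: 2 N at the press point to start it, 6 N at the stop; let go, it comes right out.
- empty_sled: the carrier sled with a bare aluminium deck, otherwise alike, its lever hinged at the other end of the bar. Fixed to the bench. 240 x 200 mm, deck top 40 mm above the bench. Origin: under the middle of the sled on the bench; its bar end (-x) faces roughly to the robot.
- empty_bar (a point): the empty sled's level push bar, 200 mm long along its own y, 29 mm thick over its rubber grip, on two uprights. This point: its middle, 88 mm above the bench. It must not be touched.
- empty_press (a point): the place to press on the empty sled's lever: on its flat outer face (away from the bar), 95 mm from the hinge, 46 mm from the free end, half-way up the blade (22 mm high, 12 mm thick, only the bench below), 88 mm above the bench. Moves with the lever. Its +x axis is the pressing direction: level, square to the blade, towards the bar, whose front is 79 mm from this point with the lever out, 48 mm at the stop.
- empty_lever (a joint): the empty sled's brake lever. Rad: 0 fully out, 0.34 at its stop, nearly parallel to the bar and about 30 mm clear of it. Upright hinge near the sled's -y (right from the robot) end of the bar, free end to the sled's +y; seen from above it turns clockwise as it is pressed in. Spring: 2 N at the press point to start it, 6 N at the stop; let go, it comes right out.
- paste_jar: bystander, loose, to be left where it is: grey jar with white lid, 52 mm diameter, 60 mm tall, standing between the two push bars. Origin under its middle.
- spool: bystander, loose, to be left where it is: wire spool, 54 mm diameter, 42 mm tall, between the sleds. Origin under its middle.
- carrier: bystander, loose, to be left where it is: single board carrier, flat, 150 x 100 x 12 mm. Origin under its middle.
- driver: bystander, loose, to be left where it is: screwdriver, 26 mm thick, lying on the right. Origin under its middle.
- tip_bin: bystander, loose, to be left where it is: open black bin 110 x 90 x 45 mm. Origin under its middle.
- mouse: bystander, loose, to be left where it is: black computer mouse 100 x 58 x 32 mm. Origin under its middle.
- swab_cup: bystander, loose, to be left where it is: white cup 68 mm diameter, 70 mm tall. Origin under its middle.

How it is judged:
By the outcome, as a careful person would: the job done as asked, in the order asked, and still so for the second after the job is handed in, while the arm keeps its last pose, push and grip.
It also fails if it takes over 51 s, if anything falls off the work surface, if the arm or the gripper's body presses on something with over 40 N, if the wrist force passes 120 N, or if a joint passes its speed limit or range.

## Working session

There is one attempt and no reset: what is moved stays moved. The work goes in short steps, Python scripts to look and compute and a shell command to move; the robot and the scene stay as the last step left them, time stands still between calls to the robot, and variables do not carry over. Pictures are saved under pics/ and viewed, at most 10 in all, crops included, and the job is handed in when it is done.

```bash
mkdir -p pics
cat > h.py <<'E'
import numpy as np, cv2
from plant import manip
from scipy.spatial.transform import Rotation as R
def rot(q): return R.from_quat([q[1],q[2],q[3],q[0]]).as_matrix()
def cloud(f):
    z=f["z_map"]; v,u=np.mgrid[0:480,0:640]
    P=np.stack([(u-f["cx"])/f["fx"]*z,-(v-f["cy"])/f["fy"]*z,-z],-1)
    W=P@rot(f["attitude"]).T+np.array(f["xyz"]); W[z==0]=np.nan
    return W
E
python3 - <<'E'
from h import *
print(manip.state())
for n in("top","scene"):
    f=manip.grab_frame(n); cv2.imwrite(f"pics/{n}0.png",f["img"]); np.savez(f"{n}0.npz",W=cloud(f),img=f["img"])
    print(n,[(k,v) for k,v in f.items() if k not in("img","z_map")])
E
```

```text
{'time': 0.0, 'joint_pos': array([-1.32493024e+00,  5.33226737e-02,  1.61432947e+00, -2.56964830e-05,
        1.47603124e+00, -1.18979796e-01]), 'joint_vel': array([ 0.00012654, -0.00134671,  0.00062802,  0.00110847,  0.00054589,
       -0.00021546]), 'joint_efforts': array([-5.94328640e-05, -3.93685198e+01, -3.70169771e+01, -6.53143707e-05,
        7.18084804e-03,  1.15107147e-05]), 'tool_pos': array([ 0.22285005, -0.58322707,  0.23006305]), 'tool_rot': array([-1.04245111e-03,  9.83406267e-01,  1.81413952e-01, -7.90403529e-05]), 'contact_force': array([ 0.42137511,  0.59430215, -0.70597097]), 'ft_torque': array([ 0.02507866, -0.02151075, -0.03510184]), 'grasp_force': 0.0, 'gripper_width': 0.9977638493927419}
top [('fx', 458.94567850422476), ('fy', 458.94567850422476), ('cx', 313.5729917834832), ('cy', 233.05677747641678), ('xyz', array([0.39226955, 0.01315713, 1.20920988])), ('attitude', array([-0.69558813, -0.03947362,  0.0555245 ,  0.71520348]))]
scene [('fx', 506.0879531953803), ('fy', 506.0879531953803), ('cx', 325.99750669655606), ('cy', 231.80066341028606), ('xyz', array([ 1.40238201, -0.03659025,  1.46323907])), ('attitude', array([0.68452965, 0.19733061, 0.19444804, 0.67429204]))]
```

View pics/top0.png

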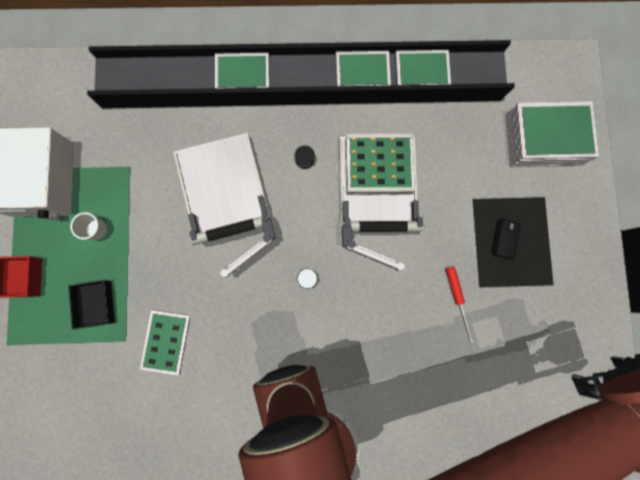

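View pics/scene0.png

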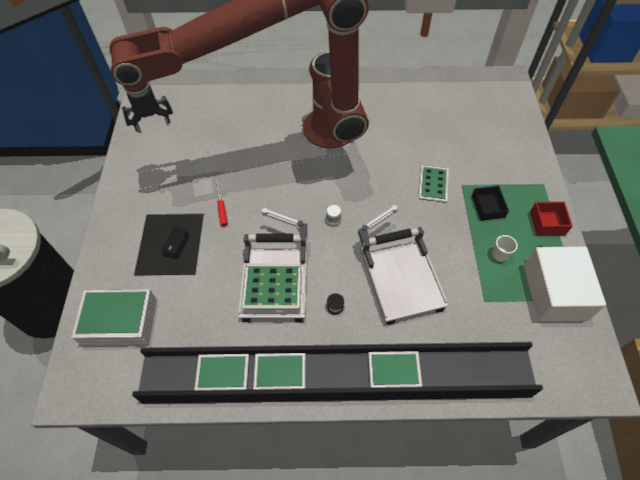

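The top view shows the loaded sled's lever from its hinge at about (350,240) to its free end at (401,267). The empty sled's lever runs from (270,238) to (224,273). The jar is at (307,279) and the bars are at (387,226) and (230,230).

Run:
```python
from h import *
d=np.load("top0.npz"); W=d["W"]
def reg(u0,u1,v0,v1,z0,z1):
    P=W[v0:v1,u0:u1].reshape(-1,3); return P[(P[:,2]>z0)&(P[:,2]<z1)]
for n,r in dict(loaded=(355,410,240,275),empty=(218,266,243,280)).items():
    P=reg(*r,.08,.115); 
    rect=cv2.minAreaRect(P[:,:2].astype(np.float32)*1000)
    print(n,len(P),P[:,2].mean().round(4),rect); print(cv2.boxPoints(rect).round(0).tolist())
for n,r in dict(lbar=(362,410,218,235),ebar=(203,257,218,243)).items():
    P=reg(*r,.08,.115); c=P[:,:2].mean(0); rect=cv2.minAreaRect(P[:,:2].astype(np.float32)*1000)
    print(n,len(P),P[:,2].max(),c,rect)
for n,r in dict(jar=(295,320,268,292),ldeck=(335,425,130,215),edeck=(170,270,130,225)).items():
    P=reg(*r,.03,.1); rect=cv2.minAreaRect(P[:,:2].astype(np.float32)*1000); print(n,P[:,2].max(),rect)
im=cv2.resize(d["img"][190:310,200:440],None,fx=3.3,fy=3.3,interpolation=cv2.INTER_CUBIC); cv2.imwrite("pics/crop1.png",im)
```

```text
loaded 395 0.0959 ((479.5553894042969, -169.63632202148438), (134.17764282226562, 22.572824478149414), 63.14075469970703)
[[439.0, -224.0], [459.0, -235.0], [520.0, -115.0], [500.0, -105.0]]
empty 397 0.0962 ((484.85528564453125, 158.72421264648438), (18.12891387939453, 130.0540313720703), 37.4279899597168)
[[438.0, 205.0], [517.0, 102.0], [532.0, 113.0], [453.0, 216.0]]
lbar 569 0.1073353690253327 [ 0.55391104 -0.19090804] ((555.5368041992188, -191.87574768066406), (117.71961975097656, 28.45062255859375), 89.06890106201172)
ebar 643 0.10718222301486913 [0.55496538 0.19028875] ((556.7767333984375, 191.09140014648438), (29.482900619506836, 139.4834747314453), 13.675644874572754)
jar 0.06520740405089653 ((432.3571472167969, 5.385303497314453), (48.847293853759766, 46.6101188659668), 55.191524505615234)
ldeck 0.09073605019374997 ((697.1030883789062, -187.87823486328125), (199.8362274169922, 214.90293884277344), 88.70902252197266)
edeck 0.09994263763357925 ((672.8284912109375, 218.0208282470703), (262.93743896484375, 199.5098419189453), 13.754837989807129)
```

View pics/crop1.png

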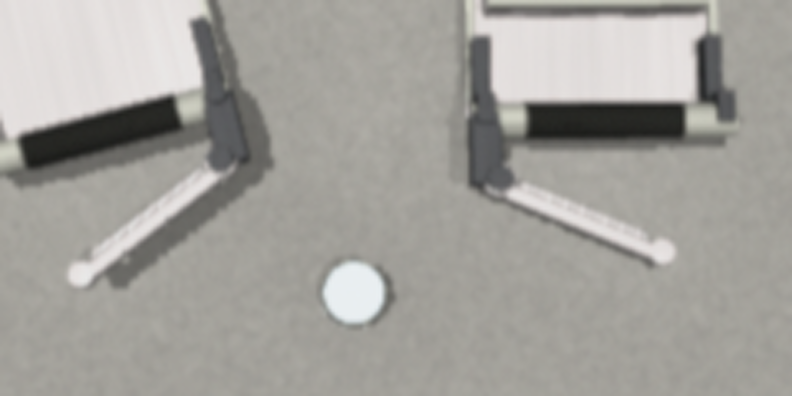

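The crop shows both levers clearly, with round free ends at crop (80,272) and (663,251), and nothing in front of their outer faces. Next I fit the blade lines.

```bash
cat >> h.py <<'E'
def plan(pos,yaw_deg):
    """row from the present pose to a tool-down pose with tool y at yaw_deg (world)"""
    s=manip.state(); M=rot(s["tool_rot"]); a=np.radians(yaw_deg)
    y=np.array([np.cos(a),np.sin(a),0]); z=np.array([0,0,-1.]); G=np.column_stack([np.cross(y,z),y,z])
    d=M.T@(np.array(pos)-s["tool_pos"])/0.1; r=R.from_matrix(M.T@G).as_rotvec()/np.pi
    return np.r_[d,r].round(3)
def linefit(P,z0=.08,z1=.115):
    vx,vy,x,y=cv2.fitLine(P[:,:2].astype(np.float32),cv2.DIST_HUBER,0,.001,.001).ravel()
    return np.array([x,y]),np.array([vx,vy])
E
python3 - <<'E'
from h import *
W=np.load("top0.npz")["W"]
for n,r,bc,yaw in (("loaded",(355,410,240,275),(.5555,-.190),-.93),("empty",(218,266,243,280),(.5568,.191),13.7)):
    P=W[r[2]:r[3],r[0]:r[1]].reshape(-1,3); P=P[(P[:,2]>.08)&(P[:,2]<.115)]
    c,d=linefit(P); d=d*-np.sign(d[0])
    t=(P[:,:2]-c)@d; end=t.max(); m=(t<end-.02)&(t>end-.10)
    c,d2=linefit(P[m]); d=d2*-np.sign(d2[0]); t=(P[:,:2]-c)@d; end=t.max()
    w=np.abs((P[:,:2]-c)@[-d[1],d[0]])[m]
    nrm=np.array([-d[1],d[0]]); nrm*=np.sign(nrm[0])
    pr=c+d*(end-.046)-.006*nrm
    a=np.degrees(np.arctan2(nrm[1],nrm[0]))
    bx=np.array([np.cos(np.radians(yaw)),np.sin(np.radians(yaw))])
    print(n,"press",pr.round(4),"ang",a.round(2),"halfw",np.percentile(w,90).round(4),"rel sled",(a-yaw).round(2),"hinge",(c+d*(end-.141)).round(4),"dist to bar front along x",((np.array(bc)-pr)@bx-.0145).round(4), "along n", (((np.array(bc)-pr)@bx-.0145)/(nrm@bx)).round(4))
    if n=="loaded": print(plan([*(pr-.055*nrm),.22],a), (pr-.055*nrm))
print(manip.grab_frame("wrist")["T_tool_cam"].round(3))
E
```

```text
loaded press [ 0.4645 -0.1861] ang -24.28 halfw 0.0079 rel sled -23.35 hinge [ 0.509 -0.102] dist to bar front along x 0.0766 along n 0.0834
[ 3.287e+00 -3.239e+00  1.080e-01 -1.000e-03 -0.000e+00 -2.490e-01] [ 0.41435013 -0.16349851]
empty press [0.4679 0.1699] ang 36.89 halfw 0.0077 rel sled 23.19 hinge [0.5298 0.0975] dist to bar front along x 0.0768 along n 0.0836
[[ 0.     0.956  0.295  0.076]
 [ 1.    -0.     0.     0.   ]
 [ 0.001  0.295 -0.956 -0.145]
 [ 0.     0.     0.     1.   ]]
```

```bash
python3 -m jog '[0.5,-0.5,0,0,0,0, 0.9,-0.9,0,0,0,0, 1,-1,0,0,0,0]' 0 && python3 -m jog '[0.45,-0.45,0,0,0,0, 0.9,-0.9,0,0,0,0, 1,-1,0,0,0,0]' && python3 -m jog '[0.45,-0.45,0,0,0,0, 0.9,-0.9,0,0,0,0, 1,-1,0,0,0,0]'
python3 - <<'E'
from h import *
print(plan([.4144,-.1635,.22],-24.3))
E
```

```text
time: 0.52
tool_pos: [0.2816, -0.4521, 0.2307]
tool_rot: [-0.0, 0.983, 0.183, 0.0]
contact_force: [0.7, -0.5, -0.0]
gripper_width: 0.377
grasp_force: 0.0
time: 0.9
tool_pos: [0.3392, -0.3238, 0.2313]
tool_rot: [0.0, 0.983, 0.183, 0.0]
contact_force: [0.4, 0.3, -0.1]
gripper_width: 0.003
grasp_force: 0.0
time: 1.27
tool_pos: [0.397, -0.1952, 0.2314]
tool_rot: [0.0, 0.983, 0.183, 0.0]
contact_force: [-0.4, -1.0, -0.6]
gripper_width: 0.0
grasp_force: 0.0
[ 0.276 -0.233  0.114  0.     0.    -0.248]
```

```bash
python3 -m jog '[0.1,-0.1,0,0,0,-0.055, 0.2,-0.2,0.05,0,0,-0.11, 0.276,-0.233,0.1,0,0,-0.165, 0.276,-0.233,0.1,0,0,-0.22, 0.276,-0.233,0.1,0,0,-0.248, 0.276,-0.233,0.1,0,0,-0.248]'
python3 - <<'E'
from h import *
s=manip.state(); f=manip.grab_frame("wrist"); cv2.imwrite("pics/w1.png",f["img"])
z=f["z_map"]; v,u=np.mgrid[0:480,0:640]
P=np.stack([(u-f["cx"])/f["fx"]*z,-(v-f["cy"])/f["fy"]*z,-z,np.ones_like(z)],-1)@f["T_tool_cam"].T
W=P[...,:3]@rot(s["tool_rot"]).T+s["tool_pos"]; W[z==0]=np.nan; np.savez("w1.npz",W=W,P=P)
print(s["tool_pos"],s["tool_rot"])
m=(W[...,2]>.085)&(W[...,2]<.11); cv2.imwrite("pics/w1m.png",np.where(m[...,None],f["img"],f["img"]//4))
E
```

```text
time: 2.02
tool_pos: [0.4136, -0.1663, 0.2213]
tool_rot: [0.0, 0.842, 0.54, -0.0]
contact_force: [-0.6, -0.5, 0.7]
gripper_width: -0.002
grasp_force: 0.0
[ 0.41363492 -0.16630647  0.2212811 ] [ 1.68850701e-04  8.41582329e-01  5.40128722e-01 -3.45699687e-04]
```

View pics/w1m.png

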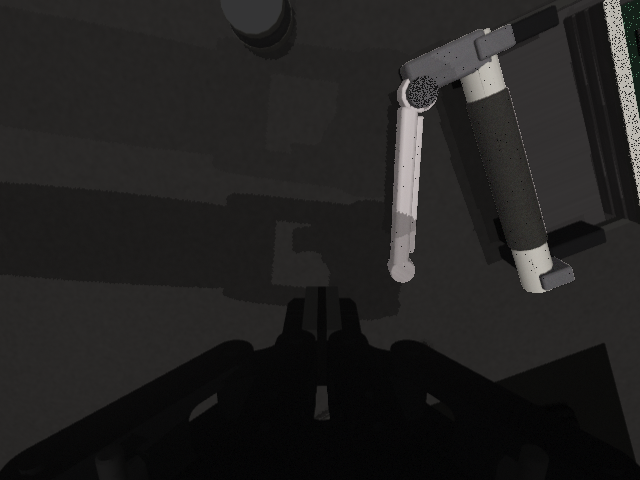

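The masked wrist view shows the lever blade running from (412,108) to its ball end at (401,270). The hinge is at (420,92), and the bar runs from (480,80) to (537,285). The closed fingertips are at (322,290).

Run:
```python
from h import *
d=np.load("w1.npz"); W=d["W"]; P=d["P"]
Q=W[112:282,385:425].reshape(-1,3); Q=Q[(Q[:,2]>.09)&(Q[:,2]<.106)]
B=W[118:255,385:425].reshape(-1,3); B=B[(B[:,2]>.095)&(B[:,2]<.106)]
print("ztop",np.median(B[:,2]))
c,dr=linefit(B); dr*=-np.sign(dr[0]); n=np.array([-dr[1],dr[0]]); n*=np.sign(n[0])
for it in range(2):
    t=(Q[:,:2]-c)@dr; end=t.max(); e=(Q[:,:2]-c)@n
    m=(t<end-.025)&(t>end-.11); lo,hi=np.percentile(e[m],[3,97]); print("edges",lo,hi,"end",end)
# outer edge per slice
ts=np.linspace(end-.105,end-.025,17); E=[]
for a,b in zip(ts[:-1],ts[1:]):
    k=(t>=a)&(t<b); E.append([(a+b)/2,np.percentile(e[k],4),np.percentile(e[k],96)])
E=np.array(E); print(E.round(4)[::3]); s=np.polyfit(E[:,0],E[:,1],1); print("outer slope deg",np.degrees(np.arctan(s[0])), np.degrees(np.arctan(np.polyfit(E[:,0],E[:,2],1)[0])))
pr=c+dr*(end-.046)+n*np.polyval(s,end-.046); print("press",pr,"ang",np.degrees(np.arctan2(n[1],n[0])))
G=W[80:105,410:436].reshape(-1,3); G=G[G[:,2]>.09]; hg=np.nanmean(G[:,:2],0); print("hinge",hg,np.nanmax(G[:,2]),"dist",(pr-hg)@dr,(pr-hg)@n)
K=W[105:240,470:545].reshape(-1,3); K=K[(K[:,2]>.095)&(K[:,2]<.115)]; cb,db=linefit(K); print("bar",cb,np.degrees(np.arctan2(-db[0],db[1])),np.nanmax(K[:,2]))
p=P.reshape(-1,4)
for z in np.arange(0,-.09,-.01):
    k=(np.abs(p[:,2]-z)<.005)&(np.abs(p[:,1])<.08)&(np.abs(p[:,0])<.06)
    if k.sum(): print(round(z,3),p[k,1].min().round(4),p[k,1].max().round(4),p[k,0].max().round(4))
```

```text
ztop 0.1001197363435636
edges -0.006721634360799828 0.009587591922888439 end 0.06533287704682889
edges -0.006721634360799828 0.009587591922888439 end 0.06533287704682889
[[-0.0372 -0.0066  0.0092]
 [-0.0222 -0.0067  0.0093]
 [-0.0072 -0.0066  0.0092]
 [ 0.0078 -0.0068  0.0088]
 [ 0.0228 -0.0068  0.0092]
 [ 0.0378 -0.0068  0.0094]]
outer slope deg -0.10538975416101479 -0.06982500081706672
press [ 0.46592929 -0.18733562] ang -23.908377
hinge [ 0.5145133  -0.10687464] 0.11247157674618907 dist 0.09324689968211335 -0.011806406260987527
bar [ 0.55480605 -0.18266168] -179.51466 0.10624430781628354
0.0 -0.0047 -0.0039 0.0112
-0.01 -0.0124 0.0143 0.0125
-0.02 -0.0127 0.0145 0.0126
-0.03 -0.0127 0.0146 0.0128
-0.04 -0.0205 0.0209 0.0145
-0.05 -0.0351 0.0373 0.0153
-0.06 -0.0426 0.0444 0.0153
-0.07 -0.0509 0.0529 0.0189
-0.08 -0.0591 0.0609 0.0193
```

Run:
```python
from h import *
print(plan([.4302,-.1715,.072],-23.9))
```

```text
[ 0.021  0.173  1.493 -0.     0.    -0.004]
```

```bash
python3 -m jog '[0.02,0.17,0.3,0,0,-0.004, 0.02,0.17,0.7,0,0,-0.004, 0.02,0.17,1,0,0,-0.004]' && python3 -m jog '[0,0,0.25,0,0,0, 0,0,0.45,0,0,0, 0,0,0.49,0,0,0, 0,0,0.49,0,0,0]'
cat >> h.py <<'E'
def arc(p0,H,ang,sgn,ths,z=.072,b=.0137,gap=0):
    p0=np.array(p0);H=np.array(H)
    for th in ths:
        c,s=np.cos(sgn*th),np.sin(sgn*th); p=H+np.array([[c,-s],[s,c]])@(p0-H)
        a=ang+np.degrees(sgn*th); r=np.radians(a); n=np.array([np.cos(r),np.sin(r)])
        print(th,plan([*(p-(b+gap)*n),z],a).tolist())
E
python3 - <<'E'
from h import *
p=[.4659,-.1873];H=[.5145,-.107]
arc(p,H,-23.9,1,[0],gap=.006); arc(p,H,-23.9,1,[0,.1,.2,.3,.34,.37])
E
```

```text
time: 2.45
tool_pos: [0.4295, -0.1706, 0.1196]
tool_rot: [-0.0, 0.838, 0.546, -0.0]
contact_force: [0.3, 0.6, 0.1]
gripper_width: -0.002
grasp_force: 0.0
time: 2.95
tool_pos: [0.4301, -0.1706, 0.0726]
tool_rot: [0.0, 0.838, 0.546, -0.0]
contact_force: [-0.3, -1.0, 1.1]
gripper_width: -0.001
grasp_force: 0.0
0 [-0.008, 0.198, 0.006, 0.0, 0.0, 0.001]
0 [-0.008, 0.258, 0.006, 0.0, 0.0, 0.001]
0.1 [-0.029, 0.352, 0.006, 0.0, 0.0, -0.031]
0.2 [-0.041, 0.448, 0.007, 0.0, 0.0, -0.063]
0.3 [-0.043, 0.544, 0.007, 0.0, 0.0, -0.095]
0.34 [-0.041, 0.583, 0.007, 0.0, 0.0, -0.108]
0.37 [-0.038, 0.611, 0.007, 0.0, 0.0, -0.117]
```

```bash
python3 -m jog '[0,0.1,0,0,0,0, -0.008,0.2,0.006,0,0,0, -0.008,0.23,0.006,0,0,0, -0.008,0.26,0.006,0,0,0, -0.02,0.305,0.006,0,0,-0.015, -0.029,0.352,0.006,0,0,-0.031, -0.029,0.352,0.006,0,0,-0.031, -0.029,0.352,0.006,0,0,-0.031]'
python3 - <<'E'
from h import *
s=manip.state();print(s["contact_force"],s["ft_torque"])
arc([.4659,-.1873],[.5145,-.107],-23.9,1,[.15,.2,.25,.3,.32,.34,.36])
E
```

```text
time: 3.95
tool_pos: [0.4606, -0.1867, 0.0715]
tool_rot: [-0.001, 0.81, 0.586, -0.0]
contact_force: [-3.4, 1.8, 1.9]
gripper_width: 0.003
grasp_force: 1.6
[-3.35929969  1.76719605  1.89940432] [0.21584965 0.40253106 0.02375763]
0.15 [-0.017, 0.055, -0.005, -0.0, -0.0, -0.016]
0.2 [-0.026, 0.102, -0.005, -0.0, -0.0, -0.032]
0.25 [-0.033, 0.15, -0.005, -0.0, -0.0, -0.048]
0.3 [-0.038, 0.198, -0.005, -0.0, -0.0, -0.064]
0.32 [-0.039, 0.217, -0.005, -0.0, -0.0, -0.07]
0.34 [-0.039, 0.236, -0.005, -0.0, -0.0, -0.077]
0.36 [-0.04, 0.256, -0.005, -0.0, -0.0, -0.083]
```

```bash
python3 -m jog '[-0.017,0.055,0,0,0,-0.016, -0.026,0.1,0,0,0,-0.032, -0.033,0.15,0,0,0,-0.048, -0.036,0.18,0,0,0,-0.058, -0.038,0.195,0,0,0,-0.063, -0.038,0.195,0,0,0,-0.063]'
python3 - <<'E'
from h import *
s=manip.state();print(s["contact_force"],s["ft_torque"])
arc([.4659,-.1873],[.5145,-.107],-23.9,1,[.3,.32,.34,.36,.38])
E
```

```text
time: 4.7
tool_pos: [0.4774, -0.1958, 0.0713]
tool_rot: [-0.002, 0.748, 0.664, -0.0]
contact_force: [-4.6, 2.6, 3.1]
gripper_width: -0.003
grasp_force: 2.5
[-4.56522445  2.60765653  3.14644806] [0.45177854 0.59897092 0.02874251]
0.3 [-0.006, 0.008, -0.007, -0.001, -0.001, -0.001]
0.32 [-0.01, 0.027, -0.007, -0.001, -0.001, -0.007]
0.34 [-0.015, 0.046, -0.007, -0.001, -0.001, -0.013]
0.36 [-0.019, 0.065, -0.008, -0.001, -0.001, -0.02]
0.38 [-0.023, 0.084, -0.008, -0.001, -0.001, -0.026]
```

```bash
python3 -m jog '[-0.01,0.025,0,0,0,-0.007, -0.014,0.035,0,0,0,-0.01, -0.015,0.045,0,0,0,-0.013, -0.015,0.045,0,0,0,-0.013]'
python3 - <<'E'
from h import *
for i in range(1):
    s=manip.state();print(s["contact_force"],s["ft_torque"])
arc([.4659,-.1873],[.5145,-.107],-23.9,1,[.34,.36,.38])
f=manip.grab_frame("top"); cv2.imwrite("pics/t2.png",cv2.resize(f["img"][190:310,320:440],None,fx=4,fy=4,interpolation=cv2.INTER_CUBIC))
W=cloud(f); np.save("t2.npy",W)
E
```

```text
time: 5.2
tool_pos: [0.481, -0.1976, 0.071]
tool_rot: [-0.002, 0.734, 0.679, -0.001]
contact_force: [-6.3, 3.2, 4.3]
gripper_width: 0.002
grasp_force: 3.5
[-6.28627681  3.23894996  4.34247615] [0.52605866 0.91525595 0.00980729]
0.34 [-0.002, 0.008, -0.01, -0.001, -0.001, -0.0]
0.36 [-0.007, 0.027, -0.01, -0.001, -0.001, -0.007]
0.38 [-0.011, 0.046, -0.01, -0.001, -0.001, -0.013]
```

View pics/t2.png

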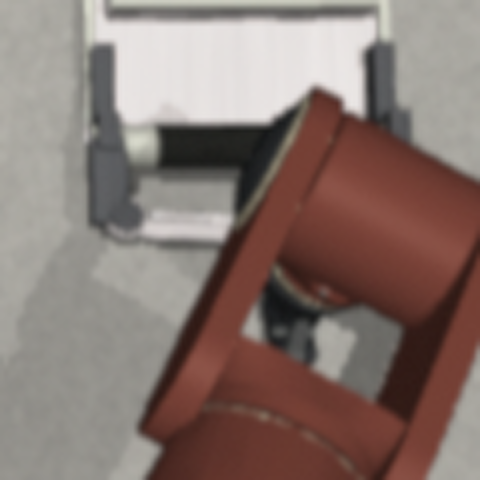

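The top view shows the loaded lever nearly parallel to the bar, with its visible part from (120,215) to (230,225) in the crop. There is a clear gap to the bar. I'll now feel for the stop in small steps.

```bash
python3 -m jog '[-0.002,0.01,-0.005,0,0,-0.002, -0.002,0.01,-0.005,0,0,-0.002]'|grep -E "pos|force"; python3 -m jog '[-0.002,0.01,-0.003,0,0,-0.003, -0.002,0.01,-0.003,0,0,-0.003]'|grep -E "pos|force";  python3 -m jog '[0,0,0,0,0,0]' |grep -E "pos|force"
```

```text
tool_pos: [0.4811, -0.1977, 0.071]
contact_force: [-9.3, 3.9, 3.8]
grasp_force: 4.7
tool_pos: [0.4812, -0.1979, 0.0711]
contact_force: [-12.3, 3.6, 4.2]
grasp_force: 6.1
tool_pos: [0.4812, -0.1978, 0.071]
contact_force: [-10.8, 3.4, 5.2]
grasp_force: 6.1
```

The force now rises without any motion, so the lever is at its stop. I'll hold it for over a second and work out the reverse path.

```bash
python3 -m jog '[0,0,0,0,0,0, 0,0,0,0,0,0, 0,0,0,0,0,0, 0,0,0,0,0,0, 0,0,0,0,0,0, 0,0,0,0,0,0, 0,0,0,0,0,0, 0,0,0,0,0,0]'; python3 -m jog '[0,0,0,0,0,0, 0,0,0,0,0,0]'|grep -E "pos|force|time"
python3 - <<'E'
from h import *
p=[.4659,-.1873];H=[.5145,-.107]
arc(p,H,-23.9,1,[.3,.2,.1,0]);arc(p,H,-23.9,1,[0],gap=.035)
E
```

```text
time: 6.88
tool_pos: [0.4812, -0.1978, 0.0711]
tool_rot: [-0.004, 0.729, 0.685, -0.002]
contact_force: [-11.7, 3.7, 5.4]
gripper_width: -0.001
grasp_force: 6.0
time: 7.12
tool_pos: [0.4812, -0.1978, 0.071]
contact_force: [-11.2, 4.0, 3.6]
grasp_force: 6.0
0.3 [0.012, -0.031, -0.009, -0.003, -0.001, 0.017]
0.2 [0.047, -0.121, -0.008, -0.003, -0.001, 0.049]
0.1 [0.091, -0.207, -0.007, -0.003, -0.001, 0.081]
0 [0.143, -0.288, -0.007, -0.003, -0.0, 0.113]
0 [0.265, -0.616, -0.003, -0.003, -0.0, 0.113]
```

```bash
python3 -m jog '[0.012,-0.035,0,0,0,0.017, 0.047,-0.125,0,0,0,0.049, 0.091,-0.21,0,0,0,0.081, 0.143,-0.29,0,0,0,0.113, 0.2,-0.45,0,0,0,0.113, 0.26,-0.61,0,0,0,0.113, 0.26,-0.61,0,0,0,0.113]'; python3 -m jog '[0,0,-0.2,0,0,0, 0,0,-0.6,0,0,0, 0,0,-1,0,0,0, 0,0,-1,0,0,0]'
python3 - <<'E'
from h import *
p=np.array([.4679,.1699]); a=36.9; n=np.array([np.cos(np.radians(a)),np.sin(np.radians(a))])
t=p-.055*n; print(t,plan([*t,.22],a))
f=manip.grab_frame("top"); cv2.imwrite("pics/t3.png",cv2.resize(f["img"][190:310,200:440],None,fx=3.3,fy=3.3,interpolation=cv2.INTER_CUBIC))
E
```

```text
time: 8.0
tool_pos: [0.425, -0.1693, 0.0723]
tool_rot: [0.0, 0.838, 0.545, 0.0]
contact_force: [-0.3, -1.1, -0.5]
gripper_width: 0.003
grasp_force: 0.0
time: 8.5
tool_pos: [0.4284, -0.1712, 0.1772]
tool_rot: [0.004, 0.838, 0.545, 0.002]
contact_force: [-0.2, -0.9, 0.2]
gripper_width: 0.003
grasp_force: 0.0
[0.42391734 0.13687689] [ 2.797e+00 -1.287e+00 -4.440e-01  3.000e-03  2.000e-03 -3.380e-01]
```

View pics/t3.png

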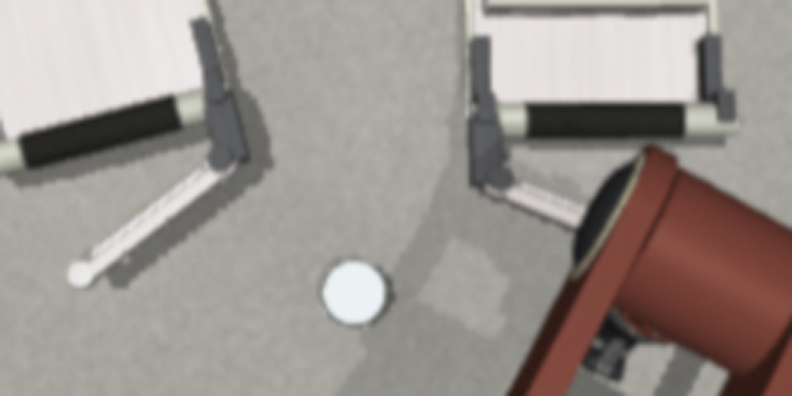

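The loaded lever is back fully out, at the same line as before (500,185)→(580,220), and the jar hasn't moved. Next is the empty sled.

```bash
python3 -m jog '[0.4,-0.18,-0.2,0,0,0, 0.85,-0.38,-0.4,0,0,0, 1,-0.46,-0.44,0,0,0]' |grep pos && python3 -m jog '[0.45,-0.2,0,0,0,0, 0.9,-0.42,0,0,0,0, 1,-0.46,0,0,0,0]'|grep pos
python3 - <<'E'
from h import *
print(plan([.4239,.1369,.22],36.9))
E
```

```text
tool_pos: [0.4241, -0.0578, 0.2165]
tool_pos: [0.4217, 0.0523, 0.2147]
[ 0.783 -0.32  -0.053 -0.001 -0.    -0.337]
```

```bash
python3 -m jog '[0.2,-0.08,-0.02,0,0,-0.055, 0.5,-0.2,-0.05,0,0,-0.11, 0.7,-0.3,-0.05,0,0,-0.165, 0.78,-0.32,-0.05,0,0,-0.22, 0.78,-0.32,-0.05,0,0,-0.275, 0.78,-0.32,-0.05,0,0,-0.325, 0.78,-0.32,-0.05,0,0,-0.337, 0.78,-0.32,-0.05,0,0,-0.337]'
python3 - <<'E'
from h import *
s=manip.state(); f=manip.grab_frame("wrist")
z=f["z_map"]; v,u=np.mgrid[0:480,0:640]
P=np.stack([(u-f["cx"])/f["fx"]*z,-(v-f["cy"])/f["fy"]*z,-z,np.ones_like(z)],-1)@f["T_tool_cam"].T
W=P[...,:3]@rot(s["tool_rot"]).T+s["tool_pos"]; W[z==0]=np.nan; np.savez("w2.npz",W=W,P=P)
print(s["tool_pos"],s["tool_rot"])
m=(W[...,2]>.085)&(W[...,2]<.12); cv2.imwrite("pics/w2m.png",np.where(m[...,None],f["img"],f["img"]//4))
E
```

```text
time: 10.3
tool_pos: [0.4248, 0.134, 0.2203]
tool_rot: [-0.001, 0.449, 0.894, -0.001]
contact_force: [-0.4, 0.2, 1.4]
gripper_width: 0.002
grasp_force: 0.0
[0.42476885 0.13399202 0.22025597] [-6.31511818e-04  4.49010253e-01  8.93526064e-01 -7.53489355e-04]
```

View pics/w2m.png

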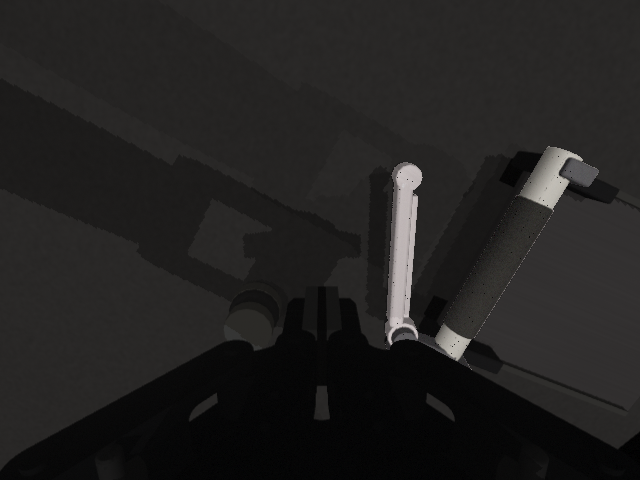

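The wrist view shows the empty lever's blade from its hinge at (402,335) to its ball end at (407,175). The bar runs from (455,345) to (555,165), and the jar at (250,320) is clear of the fingers.

Run:
```python
from h import *
W=np.load("w2.npz")["W"]
Q=W[160:318,380:425].reshape(-1,3); Q=Q[(Q[:,2]>.09)&(Q[:,2]<.106)]
B=W[195:315,380:425].reshape(-1,3); B=B[(B[:,2]>.095)&(B[:,2]<.106)]
print("ztop",np.median(B[:,2]))
c,dr=linefit(B); dr*=-np.sign(dr[0]); n=np.array([-dr[1],dr[0]]); n*=np.sign(n[0])
t=(Q[:,:2]-c)@dr; end=t.max(); e=(Q[:,:2]-c)@n
m=(t<end-.025)&(t>end-.10); lo,hi=np.percentile(e[m],[3,97]); print("edges",lo,hi)
pr=c+dr*(end-.046)+n*lo; a=np.degrees(np.arctan2(n[1],n[0])); print("press",pr,"ang",a)
H=pr-.095*dr+.012*n; print("H",H)
print(plan([*(pr-.039*n),.072],a), pr-.039*n)
```

```text
ztop 0.10008708714236889
edges -0.007257741323369737 0.00908695859322501
press [0.46835771 0.16891349] ang 36.927025
H [0.53502627 0.10017993]
[ 1.700e-02  1.700e-01  1.484e+00 -1.000e-03 -0.000e+00 -2.000e-03] [0.43718105 0.1454824 ]
```

```bash
python3 -m jog '[0.017,0.17,0.3,0,0,-0.002, 0.017,0.17,0.7,0,0,-0.002, 0.017,0.17,1,0,0,-0.002]' |grep pos && python3 -m jog '[0,0,0.25,0,0,0, 0,0,0.44,0,0,0, 0,0,0.484,0,0,0, 0,0,0.484,0,0,0]'
python3 - <<'E'
from h import *
p=[.4684,.1689];H=[.535,.1002]
arc(p,H,36.93,-1,[0],gap=.006); arc(p,H,36.93,-1,[0,.1,.2,.3,.34])
E
```

```text
tool_pos: [0.4368, 0.1459, 0.1193]
time: 11.22
tool_pos: [0.4375, 0.1462, 0.0731]
tool_rot: [-0.0, 0.446, 0.895, -0.0]
contact_force: [-0.2, 0.2, -0.4]
gripper_width: 0.001
grasp_force: 0.0
0 [-0.005, 0.187, 0.011, -0.0, -0.0, 0.001]
0 [-0.005, 0.247, 0.011, -0.0, -0.0, 0.001]
0.1 [0.015, 0.343, 0.011, -0.0, -0.0, 0.033]
0.2 [0.026, 0.44, 0.011, -0.0, -0.0, 0.064]
0.3 [0.027, 0.539, 0.011, -0.0, -0.0, 0.096]
0.34 [0.025, 0.578, 0.011, -0.0, -0.0, 0.109]
```

```bash
python3 -m jog '[0,0.1,0,0,0,0, -0.005,0.19,0.01,0,0,0, -0.005,0.22,0.01,0,0,0, -0.005,0.25,0.01,0,0,0, 0.006,0.295,0.01,0,0,0.016, 0.015,0.343,0.01,0,0,0.033, 0.015,0.343,0.01,0,0,0.033]'
python3 - <<'E'
from h import *
arc([.4684,.1689],[.535,.1002],36.93,-1,[.15,.2,.25,.3,.32])
E
```

```text
time: 12.1
tool_pos: [0.4634, 0.1681, 0.072]
tool_rot: [-0.0, 0.491, 0.871, -0.001]
contact_force: [-2.6, -2.5, 1.6]
gripper_width: -0.001
grasp_force: 1.6
0.15 [0.01, 0.052, -0.0, -0.0, 0.0, 0.016]
0.2 [0.019, 0.1, -0.0, -0.0, 0.0, 0.032]
0.25 [0.026, 0.149, -0.0, -0.0, 0.0, 0.048]
0.3 [0.03, 0.197, -0.001, -0.0, 0.0, 0.064]
0.32 [0.031, 0.217, -0.001, -0.0, 0.0, 0.07]
```

```bash
python3 -m jog '[0.01,0.052,0,0,0,0.016, 0.019,0.1,0,0,0,0.032, 0.026,0.15,0,0,0,0.048, 0.029,0.18,0,0,0,0.058, 0.03,0.2,0,0,0,0.064, 0.031,0.215,0,0,0,0.07, 0.031,0.215,0,0,0,0.07]'
python3 - <<'E'
from h import *
arc([.4684,.1689],[.535,.1002],36.93,-1,[.32,.34,.36,.38])
E
```

```text
time: 12.98
tool_pos: [0.4796, 0.1816, 0.0718]
tool_rot: [-0.001, 0.583, 0.812, -0.001]
contact_force: [-4.6, -3.1, 3.6]
gripper_width: 0.0
grasp_force: 2.7
0.32 [0.001, 0.008, -0.002, -0.001, 0.0, 0.0]
0.34 [0.006, 0.027, -0.002, -0.001, 0.0, 0.006]
0.36 [0.01, 0.047, -0.002, -0.001, 0.0, 0.013]
0.38 [0.015, 0.066, -0.002, -0.001, 0.0, 0.019]
```

```bash
python3 -m jog '[0.003,0.015,0,0,0,0.004, 0.006,0.025,0,0,0,0.006, 0.006,0.025,0,0,0,0.006]'|grep -E "pos|force"; python3 -m jog '[0.003,0.01,0,0,0,0.003, 0.003,0.01,0,0,0,0.003]'|grep -E "pos|force"; python3 -m jog '[0.002,0.01,0,0,0,0.003, 0.002,0.01,0,0,0,0.003]'|grep -E "pos|force"
```

```text
tool_pos: [0.4813, 0.1827, 0.0719]
contact_force: [-7.5, -4.9, 4.6]
grasp_force: 3.9
tool_pos: [0.4815, 0.1829, 0.0718]
contact_force: [-10.3, -6.8, 7.2]
grasp_force: 5.6
tool_pos: [0.4816, 0.1831, 0.0718]
contact_force: [-13.4, -7.1, 10.3]
grasp_force: 7.4
```

The lever is firmly at its stop. I'll ease the push slightly, hold, and check.

```bash
python3 -m jog '[0,-0.006,-0.004,0,0,0, 0,-0.006,-0.004,0,0,0, 0,-0.006,-0.004,0,0,0, 0,-0.006,-0.004,0,0,0, 0,-0.006,-0.004,0,0,0, 0,-0.006,-0.004,0,0,0, 0,-0.006,-0.004,0,0,0, 0,-0.006,-0.004,0,0,0]'
python3 - <<'E'
from h import *
f=manip.grab_frame("scene"); cv2.imwrite("pics/s4.png",cv2.resize(f["img"][170:320,210:460],None,fx=3.2,fy=3.2,interpolation=cv2.INTER_CUBIC))
E
```

```text
time: 14.85
tool_pos: [0.4814, 0.183, 0.0718]
tool_rot: [-0.002, 0.599, 0.801, -0.003]
contact_force: [-10.0, -6.2, 7.5]
gripper_width: 0.001
grasp_force: 5.7
```

View pics/s4.png

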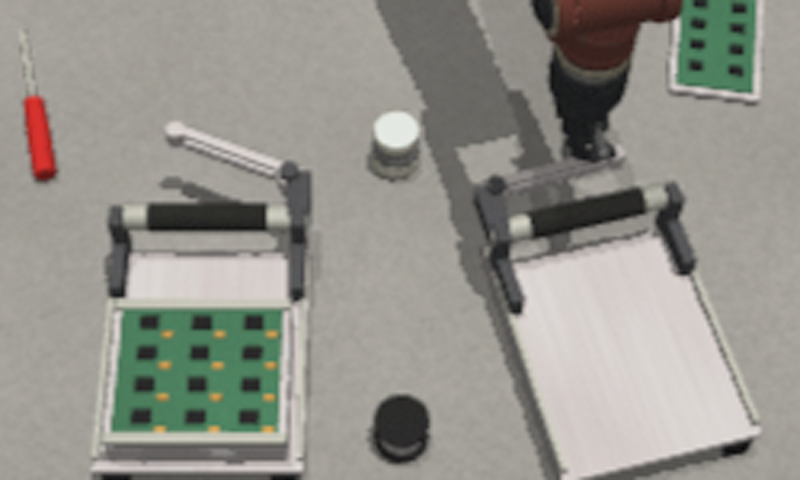

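The empty lever is pressed in, running from (497,185) to (618,155) nearly parallel to the bar, with a gap left. The loaded lever is out at (175,130)→(290,170), and the other objects in view haven't moved. I'm handing the job in.

```bash
python3 -c "
from plant import manip
print(manip.job_done())"
```

```text
the job is handed in; nothing more can be done
None
```

I pressed the loaded sled's lever to its stop, held it there for over a second and let it spring fully out; I then pressed the empty sled's lever to its stop and handed the job in while still holding it (about 12 N sideways push), at about 15 s of the 51 s, with no verdict returned.

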